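# Stop the magnetic stirrer from rocking

## Robot

A 6-joint arm with a two-finger parallel gripper is mounted at the origin on the work surface. World frame = base frame: x ahead of the robot, y to its left, z up, the work surface at z = 0. Lengths are in m, angles in rad, forces in N, time in s.
With the tool pointing down it reaches from about 0.2 to 0.875 m from the base axis. Payload 3.4 kg.
Tool frame: the origin (TCP) lies at the very end of the fingers, on their centre line; the grasp point (between the pads) lies 19 mm behind it (manip.hold_point_z is the distance from the TCP to the grasp point, in m); z points along the fingers, y is the direction in which the jaws open and shut (so a half turn about z gives the same grasp; the last joint's range is limited). The gripper opens to 94 mm and grips with 3 to 60 N. Pads are 16 mm wide; open, the fingers measure 119 mm over their backs; the gripper's body (75 mm by 177 mm) begins 78 mm behind the grasp point.
Start: joints at [-1.372, 0.276, 1.505, -0, 1.361, -0.121], TCP at [0.181, -0.546, 0.205] pointing down, gripper open.
Joint ranges: [-2.89, 2.89], [-0.75, 2.08], [0.22, 2.7], [-1.18, 4.32], [0.11, 2.71], [-2.7, 2.7]. Speed limits (rad/s): [2.57, 2.57, 3.14, 3.14, 3.14, 3.14].

## Interface

Orientations are given as [roll, pitch, yaw] about the fixed x, y, z axes, in that order (R = Rz(yaw) Ry(pitch) Rx(roll)).
In Python, from workcell import manip gives the robot as it stands. The module is installed in compiled form; this text tells all that it offers.
- The arm moves only by the tool drive_tool, never from a script. Its argument "moves" is text: rows parted by semicolons, each of 7 numbers parted by spaces: the shift along the tool's x, y, z each as a share of 20 cm, from -1 to 1, then the turn, a rotation vector about the tool's x, y, z each as a share of 60 degrees, from -1 to 1, then the closure, from -1 (fully open) to 1 (shut). A call has 1 to 20 rows; each row is the pose to reach, as a shift and turn from the pose commanded when the call began, along the tool's axes at that moment; what a row does not reach only later rows make up. A row lasts 1/10 s, in which the tool goes at most 50 mm and 8.59 degrees, less where a joint would pass 70% of its speed; a pose out of reach is approached as far as the arm can. A call with a number of a shift or a turn outside -1 to 1 is refused whole. A call with a gripper value outside its range is refused whole. The fingers move at their own pace and stop on an object; "squeeze" is the grip in N (left out, the last holds). Time passes only in rows, so rows that repeat a pose let the fingers close. It gives the time, the measured TCP pose, the force and the opening at its end, in the units of the state.
- manip.observe(): the state, without advancing time (a new reading comes with each control period).
- manip.grab_frame(name): name is "side" or "top" or "wrist"; returns the picture (480x640x3 uint8, red, green, blue); there is no depth.
- manip.calibration(name): a dict with "fx", "fy", "cx", "cy" (pixels), "extrinsics" (4x4, takes a point from world to camera coordinates). Camera axes: x right, y down, z forward; pixel columns grow to the right and rows downward; lengths in m; the calibration is good to about 2 mm. The wrist camera is an equidistant fisheye: a pixel r from the principal point sees the ray r / f radians off the axis. A picture is of the moment at which its call begins: read the wrist's pose just before it. calibration takes no time and is no camera call; for the wrist camera it gives the pose at the moment of the call.
- manip.close_job(): hands the job in, once; it reports no verdict.
Trained networks look in the newest picture that a camera, given by its name, has taken for a name from the list of things; names that differ only in an ending like _2 or _b are one class to them, and where a whole thing is asked for, a point or a joint stands for the part that bears it (a point fixed in the world has none). Each returns a list of dicts, best first, with "p" (0 to 1); they miss things now and then, are a little off and sometimes report something else, mostly with a low value. They report only what shows in the picture. A call takes as long as a camera call. They do not tell look-alikes from the thing itself.
- manip.recognise(camera, query): "extent" ([centre column, centre row, width, height] as shares, 0 to 1, of the picture: columns of its width, rows of its height, round what is visible of it).
- manip.silhouettes(camera, query): "region" (480x640 bool, what is visible of it) and "extent" ([centre column, centre row, width, height] as shares, 0 to 1, of the picture: columns of its width, rows of its height, round what is visible of it).
- manip.pinpoint(camera, query): "location" ([row, column] as shares, 0 to 1, of the picture: columns of its width, rows of its height: a listed point, or the origin of a listed thing).
The state is a dict: "t": time; "joint_positions": joint angles; "joint_vel": joint speeds; "joint_efforts": joint torques, N m; "tcp_pos": TCP position; "eef_rot": TCP orientation; "ft_force": force on the tool from outside, world axes, zero at the start; "wrist_torque": the same for the moment, N m; "opening": finger opening in m.
Only numpy, scipy, OpenCV 4.12 (cv2) and the standard library are available. Lean on these libraries where they do the work, as an engineer would, in place of code of your own. Each camera call takes 0.05 s, during which the arm holds its last target.

## Task

The white magnetic stirrer rocks, because its foot at the front left corner (the near corner on the robot's left, in front of which the grey wedge lies) is too short. Press down on the top of that corner to feel it rock and let go, then push the wedge thin end first, flat along the bench, under the short foot until it is snug but does not jack the stirrer up, and press firmly on the same corner again to check that it no longer rocks; push it further in and test again if it does. Only press and push: lift nothing, leave the stirrer where it stands and the bottle, beaker and jar alone, and finish with the hand clear and the wedge in place.

Things in the scene. Friction and masses are not known exactly. Their poses are not given: they have to be found in the camera images.
- stirrer: magnetic stirrer, 1.9 to 2.6 kg: white housing 160 deep (its x) by 190 wide (its y), underside 16 and flat top 62 above the bench; origin at bench level under its centre; x points from its front (blue panel, two black knobs 12 proud at y -40 and 0) to its back, y to its left, z up. Round metal plate, radius 60, centred at x +18, y 0, rises to 76. Black feet of radius 10 at x +-58, y +-72
- press_point (a point): the place to press: on the flat top (62 above the bench) straight above the short front left foot; axes as the stirrer's. 2 to 4 N down here tips the stirrer about the diagonal through the front right and back left feet, until the short foot meets the bench (0.04 to 0.085 rad); let go, it falls back level
- foot_spot (a point): point at bench level straight under the centre of the short front left foot, 22 behind the housing's front face; axes as the stirrer's. This foot's underside hangs 4 to 7.5 above the bench (hidden, differs each time); the other three feet stand on it and keep the stirrer level
- wedge: grey plastic wedge lying on the bench in front of the short foot, 60 g, 80 long (its x), 44 wide: its top slopes straight from 2 thick at the thin end (+x, towards the foot) to 12 at the thick end (-x), which ends in an upright lip 8 thick, 44 wide, 26 high. Origin under its middle, z up. Slides with under 1 N until the slope meets the foot, then resists with several N; pushed much harder it shifts the stirrer
- wedge_toe (a point): middle of the wedge's thin edge, at bench level; axes as the wedge's
- wedge_heel (a point): middle of the outer (back) face of the wedge's lip, 13 above the bench: the face to push on; axes as the wedge's
- bottle: amber glass bottle with black cap, 76 across, 190 tall, standing to the right of the stirrer; bystander; origin under its centre
- beaker: glass beaker 76 across, 95 tall, standing to the left of the stirrer's back half; bystander; origin under its centre
- jar: small white jar 48 across, 50 tall, standing in front of the stirrer, to the right of the wedge; bystander; origin under its centre
Things that resemble listed ones, but are neither listed nor needed, are in the scene too. There is more than one size of the wedge; the one meant has the size given above.

How it is judged:
On the way, in this order (a step that is already met when the one before it is completed fails the run):
1. the loose corner is pressed and the stirrer is felt to rock (tilts by more than 0.025 rad under the fingers) (contact force between the fingers and stirrer above 0.5 N and angle between stirrer's own z axis and vertical above 0.025 rad and height (world z) of press_point below 0.0605 m), for 0.1 s.
2. the hand has let go of the stirrer and the wedge's thin end is pushed under the short foot (x of wedge_toe in the frame of foot_spot above 0 m and y of wedge_toe in the frame of foot_spot between -0.02 and 0.02 m and contact force between the fingers and stirrer below 0.1 N), for 0.1 s.
3. the same corner is pressed again with more than 3 N, the foot bears on the wedge, and the stirrer does not rock (tilt under 0.012 rad) (x of wedge_toe in the frame of foot_spot above 0 m and y of wedge_toe in the frame of foot_spot between -0.02 and 0.02 m and angle between stirrer's own z axis and vertical below 0.012 rad and contact force between the fingers and stirrer above 3 N and contact force between wedge and stirrer above 0.5 N), for 0.25 s.
At the end, for the whole second after the job is handed in: The two presses done (first rocked; last, over 3 N, did not: tilt under 0.012 rad, foot on the wedge); wedge flat, thin edge past the short foot's centre, within 20 mm sideways, bearing on it (0.1 N); stirrer level within 0.012 rad, within 25 mm of its start; all at rest (x of wedge_toe in the frame of foot_spot above 0 m and y of wedge_toe in the frame of foot_spot between -0.02 and 0.02 m and angle between stirrer's own z axis and vertical below 0.012 rad and contact force between wedge and stirrer above 0.1 N and linear speed of each of stirrer, wedge below 0.01 m/s and height (world z) of wedge below 0.005 m and angle between wedge's own z axis and vertical below 0.05 rad and distance of stirrer from where it was at the start of the episode below 0.025 m); the robot touches nothing.
It fails at once if the wedge is lifted or tipped off the bench (height (world z) of wedge above 0.015 m or angle between wedge's own z axis and vertical above 0.4 rad).
It fails at once if the stirrer is lifted, or shoved more than 30 mm (height (world z) of stirrer above 0.012 m or distance of stirrer from where it was at the start of the episode above 0.03 m).
It fails at once if a bystander is moved more than 20 mm (distance of any of bottle, beaker, jar from where it was at the start of the episode above 0.02 m).
It also fails if it takes over 51 s, if anything falls off the work surface, if the arm or the gripper's body presses on something with over 40 N, if the wrist force passes 120 N, or if a joint passes its speed limit or range.

## Working session

There is one attempt and no reset: what is moved stays moved. The work goes in short steps, Python scripts to look and compute and a tool call to move; the robot and the scene stay as the last step left them, time stands still between calls to the robot, and variables do not carry over. Pictures are saved under pics/ and viewed, and the job is handed in when it is done.

Besides the shell and the picture viewer there is one more tool, called after ">>>" by a JSON object that holds its "api" and its "payload". drive_tool: Moves the arm, as the interface text tells. Shift numbers are shares of 20 cm and turn numbers shares of 60 degrees, none past 1 either way. Its arguments: {"type":"object","properties":{"moves":{"type":"string"},"squeeze":{"type":"number"}},"required":["moves"]}

```bash
mkdir -p pics; cat > h.py <<'E'
import numpy as np, cv2
from workcell import manip
def save(n,f): cv2.imwrite('pics/'+f, cv2.cvtColor(manip.grab_frame(n),cv2.COLOR_RGB2BGR))
def ray(n,u,v):
    c=manip.calibration(n);E=np.array(c['extrinsics']);R=E[:3,:3];t=E[:3,3]
    d=np.array([(u-c['cx'])/c['fx'],(v-c['cy'])/c['fy'],1.])
    return -R.T@t, R.T@d
def onplane(n,u,v,z):
    o,d=ray(n,u,v); return o+d*(z-o[2])/d[2]
def proj(n,P):
    c=manip.calibration(n);E=np.array(c['extrinsics']);p=E[:3,:3]@np.array(P)+E[:3,3]
    return c['fx']*p[0]/p[2]+c['cx'],c['fy']*p[1]/p[2]+c['cy']
E
python3 - <<'E'
from h import *
save('side','s0.png');save('top','t0.png')
for n in['side','top']:
    for q in['press_point','foot_spot','wedge_toe','wedge_heel','stirrer','wedge']:
        r=manip.pinpoint(n,q)
        for k in r[:3]:
            a=k['location'];u,v=a[1]*640,a[0]*480
            z={'press_point':.062,'wedge_heel':.013}.get(q,0)
            print(n,q,round(k['p'],2),round(u),round(v),onplane(n,u,v,z).round(4))
print(manip.observe())
E
```

```text
side press_point 0.67 277 265 [0.5968 0.101  0.062 ]
side foot_spot 0.9 277 286 [0.6014 0.1001 0.    ]
side wedge_toe 0.93 316 308 [ 0.5222  0.1114 -0.    ]
side wedge_toe 0.69 284 345 [0.5363 0.1957 0.    ]
side wedge_toe 0.57 436 337 [0.3276 0.0761 0.    ]
side wedge_heel 0.84 420 273 [ 0.3895 -0.0238  0.013 ]
side wedge_heel 0.78 354 326 [0.4485 0.1219 0.013 ]
side wedge_heel 0.62 305 404 [0.459 0.276 0.013]
side stirrer 0.58 274 245 [0.65   0.0199 0.    ]
side wedge 0.69 430 306 [0.3542 0.0244 0.    ]
side wedge 0.68 334 321 [0.4844 0.12   0.    ]
side wedge 0.63 290 378 [0.502  0.2426 0.    ]
top press_point 0.92 266 204 [0.6001 0.099  0.062 ]
top foot_spot 0.74 268 214 [0.5937 0.1019 0.    ]
top wedge_toe 0.89 261 250 [0.5289 0.1118 0.    ]
top wedge_toe 0.71 208 246 [0.5341 0.2052 0.    ]
top wedge_toe 0.61 278 367 [0.3258 0.0741 0.    ]
top wedge_heel 0.78 251 300 [0.4407 0.1239 0.013 ]
top wedge_heel 0.6 335 337 [ 0.3812 -0.0224  0.013 ]
top wedge_heel 0.31 412 185 [ 0.6522 -0.1541  0.013 ]
top stirrer 0.91 315 184 [0.6504 0.0187 0.    ]
top stirrer 0.2 269 211 [0.599  0.0998 0.    ]
top wedge 0.8 259 276 [0.4827 0.1132 0.    ]
top wedge 0.75 304 352 [0.3527 0.0296 0.    ]
top wedge 0.73 187 267 [0.4959 0.2404 0.    ]
{'t': 0.7, 'joint_positions': array([-1.37198191e+00,  2.75870978e-01,  1.50491318e+00, -6.74285505e-07,
        1.36072542e+00, -1.20984628e-01]), 'joint_vel': array([-0.00018707,  0.00034688, -0.00120989,  0.00046726,  0.00030165,
       -0.00094234]), 'joint_efforts': array([-1.08288448e-03, -4.04322410e+01, -2.37452352e+01,  7.01230229e-02,
        2.47563038e-02, -1.18248170e-05]), 'tcp_pos': array([ 0.18077236, -0.54586179,  0.20550432]), 'eef_rot': array([3.14151026e+00, 1.06814185e-05, 3.19799188e-01]), 'ft_force': array([-0.2079458 ,  0.99466272,  0.81075329]), 'wrist_torque': array([ 0.00277434, -0.00689588, -0.01743056]), 'opening': 0.09426158640933617}
```

View pics/s0.png

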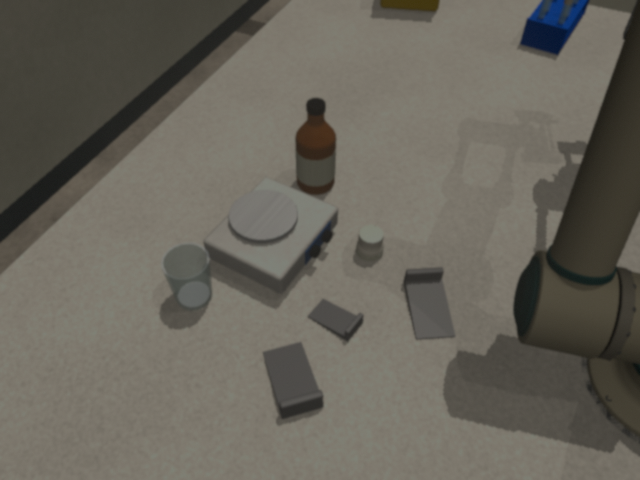

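View pics/t0.png

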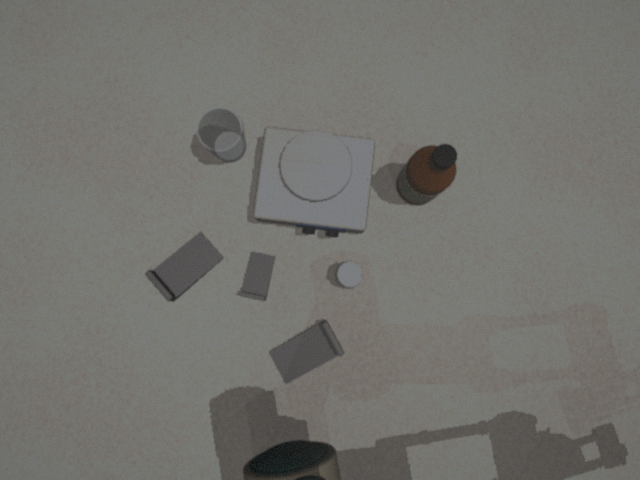

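The side view shows the stirrer with its front left corner at about (283,285) and the small wedge at (335,318). The top view puts the wedge from its toe at (261,252) to its lip at (253,298), the jar at (348,274), and larger look-alike wedges at (187,267) and (305,352). Next I'll refine the poses.

```bash
python3 - <<'E'
from h import *
im=manip.grab_frame('top')
c=im[110:310,190:390]; c=cv2.convertScaleAbs(cv2.resize(c,None,fx=3,fy=3,interpolation=cv2.INTER_CUBIC),alpha=1.6)
cv2.imwrite('pics/c0.png',c[:,:,::-1])
r=manip.silhouettes('top','stirrer'); m=r[0]['region'].astype(np.uint8)
ct=max(cv2.findContours(m,0,1)[0],key=cv2.contourArea)
print(cv2.minAreaRect(ct)); 
print(cv2.approxPolyDP(ct,5,True)[:,0].tolist())
for k in manip.silhouettes('top','wedge'):
    m=k['region'].astype(np.uint8)
    if m.sum()==0: continue
    ct=max(cv2.findContours(m,0,1)[0],key=cv2.contourArea)
    b=cv2.boxPoints(cv2.minAreaRect(ct)); print(k['p'],b.round(1).tolist())
    print([onplane('top',*p,0.0).round(3).tolist() for p in b])
for q in['jar']:
    k=manip.pinpoint('top',q)[0]['location'];print(q,onplane('top',k[1]*640,k[0]*480,0))
E
```

```text
((313.8680114746094, 182.41342163085938), (113.12163543701172, 104.082763671875), 7.800187587738037)
[[267, 127], [254, 218], [296, 225], [307, 234], [361, 232], [373, 141]]
0.78 [[265.79998779296875, 349.3999938964844], [326.3999938964844, 318.20001220703125], [344.8999938964844, 354.0], [284.20001220703125, 385.20001220703125]]
[[0.356, 0.096, 0.0], [0.412, -0.008, 0.0], [0.351, -0.041, 0.0], [0.296, 0.062, 0.0]]
0.71 [[239.1999969482422, 295.70001220703125], [248.89999389648438, 250.60000610351562], [274.6000061035156, 256.20001220703125], [264.8999938964844, 301.29998779296875]]
[[0.447, 0.147, 0.0], [0.527, 0.133, 0.0], [0.519, 0.087, 0.0], [0.439, 0.101, 0.0]]
jar [ 0.48749601 -0.04465789  0.        ]
```

View pics/c0.png

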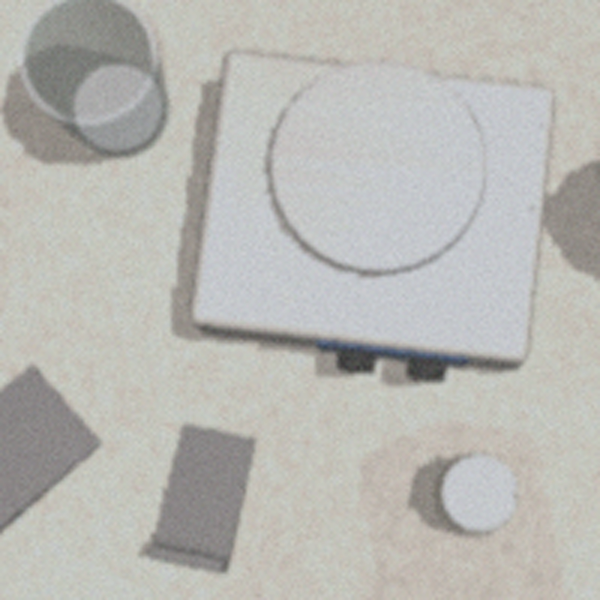

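```bash
python3 - <<'E'
from h import *
f=lambda u,v,z:onplane('top',u/3+190,v/3+110,z)
C=np.array([f(195,325,.06),f(522,362,.06),f(553,88,.062),f(227,52,.062)])
print(C.round(4)); c=C.mean(0);x=(C[2]+C[3]-C[0]-C[1])[:2]; y=(C[0]+C[3]-C[1]-C[2])[:2]
print(np.linalg.norm(x)/2,np.linalg.norm(y)/2); 
yx=np.arctan2(x[1],x[0]);yy=np.arctan2(-y[0],y[1]);print(c,yx,yy)
yaw=(yx+yy)/2;R=np.array([[np.cos(yaw),-np.sin(yaw)],[np.sin(yaw),np.cos(yaw)]])
pp=c[:2]+R@[-.058,.072];print('yaw',yaw,'press',pp)
a,b=f(185,426,.002),f(255,437,.002);print('toe',(a+b)/2,np.linalg.norm(a-b),a,b)
l,r=f(150,553,.013),f(226,572,.02);print('lip',l,r)
e1,e2=f(165,540,.026),f(229,553,.026);print('lip top inner',e1,e2)
for q in ['wedge','wedge_heel']:print(q,R.T@(np.array([.5285,.1108])-pp))
E
```

```text
[[ 0.5765  0.1167  0.06  ]
 [ 0.561  -0.0647  0.06  ]
 [ 0.7167 -0.0793  0.062 ]
 [ 0.732   0.1048  0.062 ]]
0.15616089709011158 0.18340389445473818
[0.64654256 0.01938804 0.061     ] -0.0850501305521813 -0.08394729029294644
yaw -0.08449871042256388 press [0.59482616 0.09602625]
toe [0.52200286 0.10701963 0.002     ] 0.04185172779989872 [0.52468575 0.12777279 0.002     ] [0.51931997 0.08626646 0.002     ]
lip [0.44988837 0.14337258 0.013     ] [0.44037295 0.09845398 0.02      ]
lip top inner [0.45765892 0.1331538  0.026     ] [0.45128848 0.096551   0.026     ]
wedge [-0.0673364   0.00912323]
wedge_heel [-0.0673364   0.00912323]
```

>>> {"api": "drive_tool", "payload": {"moves": "1 -0.8 0 0 0 0.46 1;1 -0.8 0 0 0 0.46 1;1 -0.8 0 0 0 0.46 1;1 -0.8 0 0 0 0.46 1;1 -0.8 0 0 0 0.46 1;1 -0.8 0 0 0 0.46 1;1 -0.8 0 0 0 0.46 1"}}

```text
t: 1.6
tcp_pos: [0.321, -0.33, 0.2058]
eef_rot: [3.141, -0.0, -0.158]
ft_force: [0.5, -0.7, 0.2]
opening: 0.0411
```

```bash
cat >> h.py <<'E'
from scipy.spatial.transform import Rotation as Ro
def go(p,yaw=-0.16):
    o=manip.observe();R=Ro.from_euler('xyz',o['eef_rot'])
    d=R.inv().apply(np.array(p)-o['tcp_pos']);w=(R.inv()*Ro.from_euler('xyz',[np.pi,0,yaw])).as_rotvec()
    print(o['t'],o['tcp_pos'].round(4),o['eef_rot'].round(3),o['ft_force'].round(2),o['opening'])
    print('shift',(d/.2).round(4),'turn',(w/(np.pi/3)).round(4))
E
python3 -c "
from h import *
go([.598,.099,.13])"
```

```text
1.6 [ 0.321  -0.33    0.2058] [ 3.141 -0.    -0.158] [ 0.51 -0.68  0.19] 0.041114782589277865
shift [ 1.0289 -2.3373  0.3776] turn [ 0.0008 -0.0004  0.0015]
```

>>> {"api": "drive_tool", "payload": {"moves": "0.4 -1 0 0 0 0 1;0.4 -1 0 0 0 0 1;0.4 -1 0 0 0 0 1;0.4 -1 0 0 0 0 1;0.4 -1 0 0 0 0 1"}}

```text
t: 2.1
tcp_pos: [0.4334, -0.1451, 0.2056]
eef_rot: [-3.141, -0.001, -0.16]
ft_force: [-0.5, -1.2, -0.5]
opening: 0.0017
```

>>> {"api": "drive_tool", "payload": {"moves": "0.6 -1 0 0 0 0 1;0.6 -1 0 0 0 0 1;0.6 -1 0 0 0 0 1;0.6 -1 0 0 0 0 1;0.6 -1 0 0 0 0 1;0.6 -1 0 0 0 0 1"}}

```text
t: 2.7
tcp_pos: [0.5857, 0.0325, 0.2045]
eef_rot: [-3.141, -0.001, -0.16]
ft_force: [-0.8, -0.8, -0.2]
opening: 0.0005
```

```bash
python3 -c "
from h import *
go([.597,.099,.075])"
```

```text
2.7 [0.5857 0.0325 0.2045] [-3.141e+00 -1.000e-03 -1.600e-01] [-0.83 -0.82 -0.15] 0.0005341067486677488
shift [ 0.0018 -0.3369  0.6477] turn [-0.0006 -0.0013  0.0002]
```

>>> {"api": "drive_tool", "payload": {"moves": "0 -0.337 0.3 0 0 0 1;0 -0.337 0.45 0 0 0 1;0 -0.337 0.6 0 0 0 1;0 -0.337 0.645 0 0 0 1;0 -0.337 0.645 0 0 0 1;0 -0.337 0.645 0 0 0 1"}}

```text
t: 3.3
tcp_pos: [0.5948, 0.0962, 0.0782]
eef_rot: [3.142, -0.003, -0.164]
ft_force: [-0.6, -0.3, 0.7]
opening: 0.0005
```

```bash
python3 -c "
from h import *
save('side','s1.png');save('top','t1.png')
go([.597,.099,.062])
im=cv2.imread('pics/s1.png')[180:360,180:400];a=cv2.imread('pics/t1.png')[110:290,190:410]
cv2.imwrite('pics/c1.png',np.hstack([cv2.resize(im,(400,400),interpolation=2),cv2.resize(a,(400,400),interpolation=2)]))"
```

```text
3.4 [0.5951 0.0968 0.079 ] [-3.141 -0.005 -0.163] [-0.66 -0.48  0.23] 0.0006464939660478296
shift [ 0.0072 -0.0125  0.085 ] turn [-0.0006 -0.0046 -0.0031]
```

View pics/c1.png

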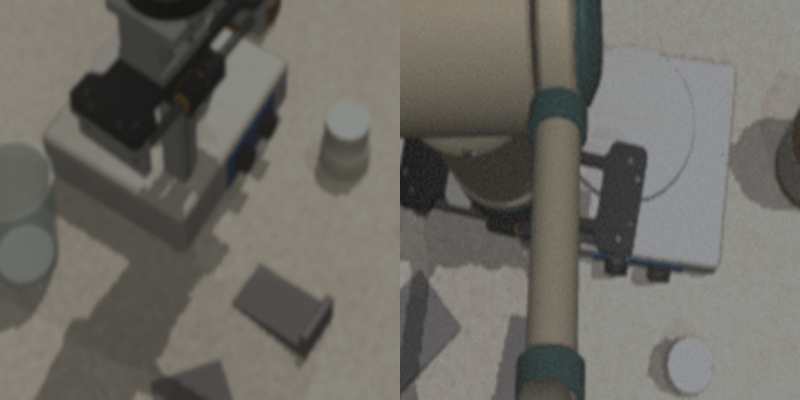

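The fingers are above the front left corner, at about (165,180) in the side crop, and the beaker and jar are clear. Next I'll press.

>>> {"api": "drive_tool", "payload": {"moves": "0 0 0.03 0 0 0 1;0 0 0.05 0 0 0 1;0 0 0.06 0 0 0 1;0 0 0.07 0 0 0 1;0 0 0.07 0 0 0 1"}}

```text
t: 3.9
tcp_pos: [0.593, 0.0979, 0.0623]
eef_rot: [3.141, 0.0, -0.162]
ft_force: [0.3, 0.9, 0.3]
opening: 0.0004
```

>>> {"api": "drive_tool", "payload": {"moves": "0 0 0.005 0 0 0 1;0 0 0.01 0 0 0 1;0 0 0.015 0 0 0 1;0 0 0.015 0 0 0 1"}}

```text
t: 4.3
tcp_pos: [0.5921, 0.099, 0.0598]
eef_rot: [-3.14, 0.002, -0.162]
ft_force: [-3.0, 2.9, 7.4]
opening: 0.0004
```

```bash
python3 -c "
from h import *
save('side','s2.png')
go([.597,.099,.058])
im=cv2.imread('pics/s2.png')[180:320,180:380]
cv2.imwrite('pics/c2.png',cv2.resize(im,(800,560),interpolation=2))"
```

```text
4.35 [0.5921 0.099  0.0599] [-3.14e+00  2.00e-03 -1.62e-01] [-2.62  1.96  6.  ] 0.0004833039217698067
shift [ 0.0243 -0.0042  0.0096] turn [-0.0012  0.0017 -0.0021]
```

View pics/c2.png

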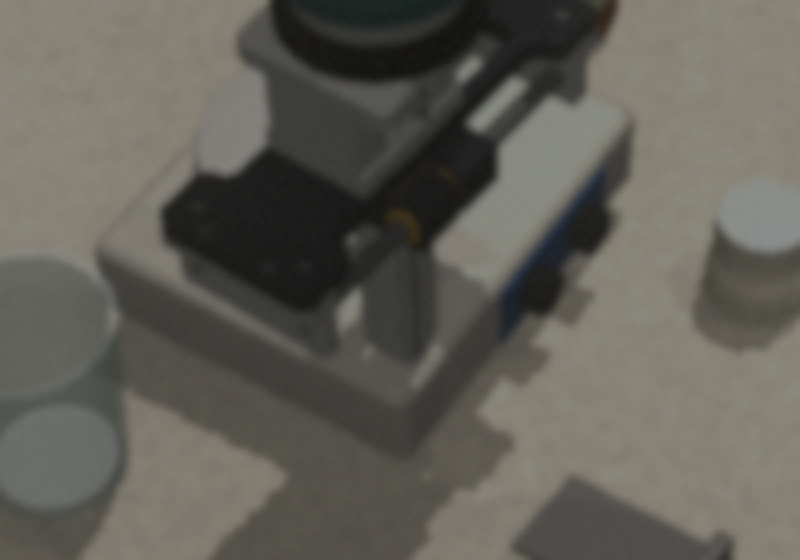

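>>> {"api": "drive_tool", "payload": {"moves": "0 0 0.004 0 0 0 1;0 0 0.008 0 0 0 1;0 0 0.01 0 0 0 1;0 0 0.01 0 0 0 1;0 0 0.01 0 0 0 1"}}

```text
t: 4.85
tcp_pos: [0.5915, 0.0995, 0.058]
eef_rot: [-3.14, 0.003, -0.162]
ft_force: [-5.0, 3.5, 7.2]
opening: 0.0005
```

>>> {"api": "drive_tool", "payload": {"moves": "0 0 0 0 0 0 1;0 0 0 0 0 0 1"}}

```text
t: 5.05
tcp_pos: [0.5915, 0.0995, 0.058]
eef_rot: [-3.14, 0.003, -0.162]
ft_force: [-3.7, 3.1, 6.3]
opening: 0.0008
```

```bash
python3 -c "
from h import *
save('side','s3.png')
go([.597,.099,.058])
im=cv2.imread('pics/s3.png')[180:320,180:380]
cv2.imwrite('pics/c3.png',cv2.resize(im,(800,560),interpolation=2))"
```

```text
5.1 [0.5915 0.0995 0.058 ] [-3.14e+00  3.00e-03 -1.62e-01] [-3.18  4.39  6.9 ] 0.0003449848862510258
shift [ 0.0274 -0.002   0.    ] turn [-0.0019  0.0027 -0.0023]
```

View pics/c3.png

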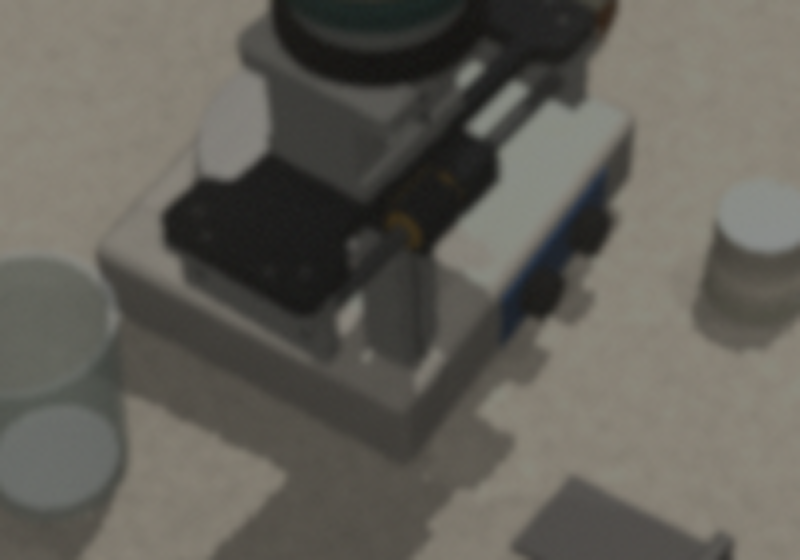

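The corner dropped about 4 mm (≈0.04 rad) at a roughly constant force, so it rocks. Releasing and moving back behind the wedge.

>>> {"api": "drive_tool", "payload": {"moves": "0 0 -0.02 0 0 0 1;0 0 -0.04 0 0 0 1;0 0 -0.15 0 0 0 1;0 0 -0.3 0 0 0 1;-0.2 0 -0.3 0 0 0 0.55;-0.4 0 -0.3 0 0 0 0.55;-0.6 0 -0.3 0 0 0 0.55;-0.8 0 -0.3 0 0 0 0.55;-0.9 0 -0.3 0 0 0 0.55;-0.9 0 -0.3 0 0 0 0.55;-0.9 0 -0.3 0 0 0 0.55"}}

```text
t: 6.2
tcp_pos: [0.4169, 0.1269, 0.1179]
eef_rot: [-3.141, -0.003, -0.162]
ft_force: [0.0, 0.7, -0.3]
opening: 0.0214
```

```bash
python3 -c "
from h import *
save('side','s4.png');save('top','t4.png');save('wrist','w4.png')
go([.414,.1265,.010])
for n in ['side','top']:
  for q,z in [('wedge_toe',0),('wedge_heel',.013),('press_point',.062),('foot_spot',0)]:
    for k in manip.pinpoint(n,q)[:3]:
      a=k['location'];print(n,q,round(k['p'],2),onplane(n,a[1]*640,a[0]*480,z).round(4))
"
```

```text
6.35 [0.4174 0.1267 0.1176] [-3.141e+00 -2.000e-03 -1.620e-01] [ 1.31  0.04 -0.38] 0.021160059735164796
shift [-0.0175  0.0041  0.5379] turn [-0.0001 -0.0015 -0.0023]
side wedge_toe 0.82 [0.5223 0.1084 0.    ]
side wedge_toe 0.69 [0.3298 0.0745 0.    ]
side wedge_toe 0.67 [ 0.5345  0.2014 -0.    ]
side wedge_heel 0.82 [0.4576 0.2769 0.013 ]
side wedge_heel 0.8 [0.4466 0.1218 0.013 ]
side wedge_heel 0.58 [ 0.3887 -0.0249  0.013 ]
side press_point 0.6 [0.597  0.1084 0.062 ]
side foot_spot 0.65 [0.598  0.1007 0.    ]
top wedge_toe 0.86 [0.5229 0.1132 0.    ]
top wedge_toe 0.67 [0.5363 0.2007 0.    ]
top wedge_toe 0.65 [0.3294 0.0739 0.    ]
top wedge_heel 0.97 [0.4577 0.2785 0.013 ]
top wedge_heel 0.63 [ 0.3765 -0.0224  0.013 ]
top wedge_heel 0.6 [0.4414 0.1219 0.013 ]
top press_point 0.87 [0.5954 0.0976 0.062 ]
top foot_spot 0.88 [0.5946 0.094  0.    ]
```

View pics/s4.png

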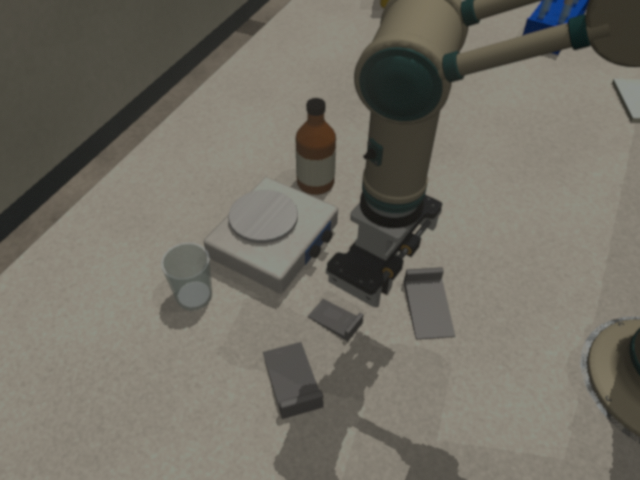

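View pics/w4.png

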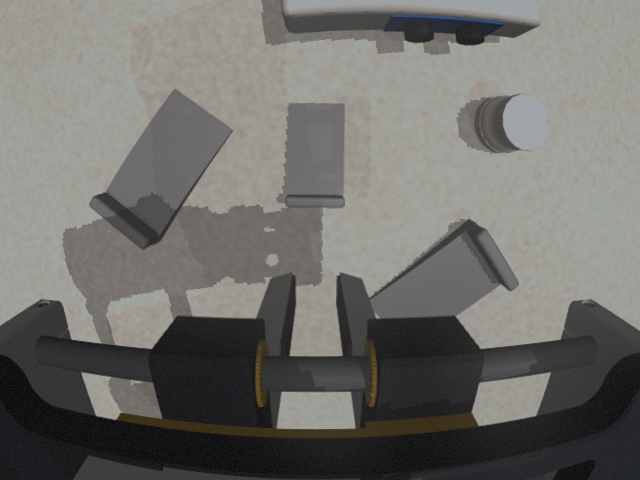

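The wedge is aligned with the tool (wrist view: lip at about (315,201), fingers centred on column 315), and the stirrer is back level. Descending behind the lip.

>>> {"api": "drive_tool", "payload": {"moves": "-0.017 0 0.2 0 0 0 0.55;-0.017 0 0.35 0 0 0 0.55;-0.017 0 0.45 0 0 0 0.55;-0.017 0 0.53 0 0 0 0.55;-0.017 0 0.53 0 0 0 0.55;-0.017 0 0.53 0 0 0 0.55"}}

```text
t: 7.35
tcp_pos: [0.4122, 0.1275, 0.0116]
eef_rot: [3.141, 0.0, -0.162]
ft_force: [-0.1, -0.9, 0.0]
opening: 0.0212
```

>>> {"api": "drive_tool", "payload": {"moves": "0.03 0 0 0 0 0 0.55;0.06 0 0 0 0 0 0.55;0.09 0 0 0 0 0 0.55;0.12 0 0 0 0 0 0.55;0.16 0 0 0 0 0 0.55;0.2 0 0 0 0 0 0.55;0.24 0 0 0 0 0 0.55;0.28 0 0 0 0 0 0.55;0.32 0 0 0 0 0 0.55;0.36 0 0 0 0 0 0.55;0.4 0 0 0 0 0 0.55;0.4 0 0 0 0 0 0.55"}}

```text
t: 8.55
tcp_pos: [0.4928, 0.1144, 0.0115]
eef_rot: [-3.141, -0.002, -0.162]
ft_force: [-0.8, -0.9, -0.2]
opening: 0.0213
```

```bash
python3 -c "
from h import *
save('side','s5.png');save('wrist','w5.png')
go([.414,.1265,.010])
for n in ['side']:
  for q,z in [('wedge_toe',0),('wedge_heel',.013)]:
    for k in manip.pinpoint(n,q)[:3]:
      a=k['location'];print(n,q,round(k['p'],2),onplane(n,a[1]*640,a[0]*480,z).round(4))
cv2.imwrite('pics/c5.png',np.hstack([cv2.resize(cv2.imread('pics/'+x),(400,300)) for x in ['s5.png','w5.png']]))
"
```

```text
8.65 [0.4911 0.1145 0.0113] [ 3.141  0.    -0.162] [-0.01  0.57  1.06] 0.021162075329454046
shift [-0.39    0.0031  0.0068] turn [ 0.0001  0.0002 -0.002 ]
side wedge_toe 0.76 [0.54   0.1969 0.    ]
side wedge_toe 0.62 [0.3265 0.077  0.    ]
side wedge_heel 0.85 [0.4595 0.2806 0.013 ]
side wedge_heel 0.82 [ 0.3862 -0.025   0.013 ]
```

View pics/c5.png

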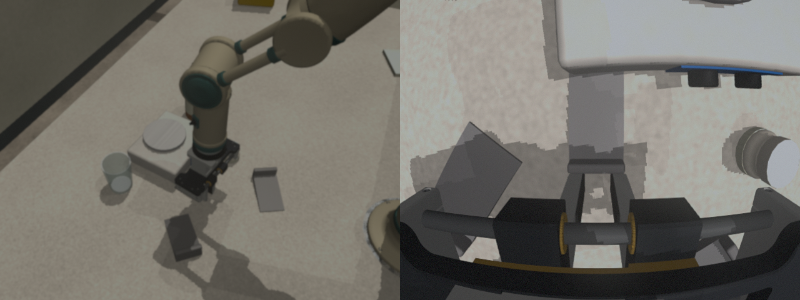

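Wrist view: the wedge is straight against both fingers, and its toe is just reaching the housing's front edge. Continuing slowly while watching the force.

>>> {"api": "drive_tool", "payload": {"moves": "0.02 0 0 0 0 0 0.55;0.04 0 0 0 0 0 0.55;0.06 0 0 0 0 0 0.55;0.08 0 0 0 0 0 0.55;0.1 0 0 0 0 0 0.55;0.11 0 0 0 0 0 0.55;0.11 0 0 0 0 0 0.55"}}

```text
t: 9.45
tcp_pos: [0.5133, 0.1109, 0.0114]
eef_rot: [3.142, -0.001, -0.162]
ft_force: [0.7, -0.5, -0.1]
opening: 0.0211
```

>>> {"api": "drive_tool", "payload": {"moves": "0.005 0 0 0 0 0 0.55;0.01 0 0 0 0 0 0.55;0.01 0 0 0 0 0 0.55"}}

```text
t: 9.75
tcp_pos: [0.5148, 0.1107, 0.0114]
eef_rot: [3.141, -0.0, -0.162]
ft_force: [-1.4, 0.2, -0.1]
opening: 0.021
```

>>> {"api": "drive_tool", "payload": {"moves": "0.005 0 0 0 0 0 0.55;0.01 0 0 0 0 0 0.55;0.01 0 0 0 0 0 0.55"}}

```text
t: 10.05
tcp_pos: [0.5169, 0.1104, 0.0114]
eef_rot: [3.142, -0.0, -0.162]
ft_force: [-0.1, -0.1, 0.5]
opening: 0.0214
```

>>> {"api": "drive_tool", "payload": {"moves": "0.005 0 0 0 0 0 0.55;0.01 0 0 0 0 0 0.55;0.01 0 0 0 0 0 0.55"}}

```text
t: 10.35
tcp_pos: [0.5189, 0.11, 0.0114]
eef_rot: [3.142, -0.0, -0.162]
ft_force: [1.0, -0.0, -0.1]
opening: 0.0207
```

>>> {"api": "drive_tool", "payload": {"moves": "0.005 0 0 0 0 0 0.55;0.01 0 0 0 0 0 0.55;0.01 0 0 0 0 0 0.55"}}

```text
t: 10.65
tcp_pos: [0.5209, 0.1097, 0.0115]
eef_rot: [3.142, -0.0, -0.162]
ft_force: [0.4, -0.0, 0.2]
opening: 0.0213
```

>>> {"api": "drive_tool", "payload": {"moves": "0.005 0 0 0 0 0 0.55;0.01 0 0 0 0 0 0.55;0.01 0 0 0 0 0 0.55"}}

```text
t: 10.95
tcp_pos: [0.5229, 0.1094, 0.0114]
eef_rot: [3.142, -0.0, -0.162]
ft_force: [0.3, 0.3, -0.7]
opening: 0.0208
```

>>> {"api": "drive_tool", "payload": {"moves": "0.005 0 0 0 0 0 0.55;0.01 0 0 0 0 0 0.55;0.01 0 0 0 0 0 0.55"}}

```text
t: 11.25
tcp_pos: [0.5249, 0.109, 0.0115]
eef_rot: [3.142, -0.0, -0.162]
ft_force: [-0.1, -0.5, -0.3]
opening: 0.0212
```

>>> {"api": "drive_tool", "payload": {"moves": "0.005 0 0 0 0 0 0.55;0.01 0 0 0 0 0 0.55;0.01 0 0 0 0 0 0.55"}}

```text
t: 11.55
tcp_pos: [0.5268, 0.1088, 0.0115]
eef_rot: [3.142, -0.0, -0.162]
ft_force: [-0.0, 0.9, 0.6]
opening: 0.0208
```

>>> {"api": "drive_tool", "payload": {"moves": "0.005 0 0 0 0 0 0.55;0.01 0 0 0 0 0 0.55;0.01 0 0 0 0 0 0.55"}}

```text
t: 11.85
tcp_pos: [0.5288, 0.1084, 0.0114]
eef_rot: [3.142, -0.0, -0.162]
ft_force: [-0.1, 0.3, -0.3]
opening: 0.021
```

```bash
python3 -c "
from h import *
save('side','s6.png');save('wrist','w6.png')
go([.414,.1265,.010])
cv2.imwrite('pics/c6.png',np.hstack([cv2.resize(cv2.imread('pics/'+x),(400,300)) for x in ['s6.png','w6.png']]))
"
```

```text
11.95 [0.5287 0.1084 0.0115] [ 3.142 -0.    -0.162] [0.67 0.01 0.52] 0.021436279796870045
shift [-0.5807  0.0033  0.0072] turn [ 0.0001 -0.0004 -0.0018]
```

View pics/c6.png

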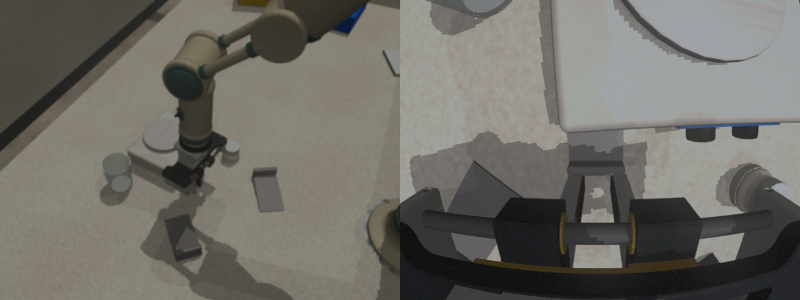

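The wedge is still straight and under the foot, with about 30 mm of it showing. No resistance yet, so I'll continue.

>>> {"api": "drive_tool", "payload": {"moves": "0.005 0 0 0 0 0 0.55;0.01 0 0 0 0 0 0.55;0.01 0 0 0 0 0 0.55"}}

```text
t: 12.25
tcp_pos: [0.5307, 0.1081, 0.0114]
eef_rot: [3.142, -0.0, -0.162]
ft_force: [-0.4, -0.4, 0.8]
opening: 0.0214
```

>>> {"api": "drive_tool", "payload": {"moves": "0.005 0 0 0 0 0 0.55;0.01 0 0 0 0 0 0.55;0.01 0 0 0 0 0 0.55"}}

```text
t: 12.55
tcp_pos: [0.5327, 0.1078, 0.0114]
eef_rot: [3.142, -0.0, -0.162]
ft_force: [0.8, -0.8, -0.0]
opening: 0.0215
```

>>> {"api": "drive_tool", "payload": {"moves": "0.005 0 0 0 0 0 0.55;0.01 0 0 0 0 0 0.55;0.01 0 0 0 0 0 0.55"}}

```text
t: 12.85
tcp_pos: [0.5337, 0.1075, 0.0114]
eef_rot: [3.141, 0.002, -0.162]
ft_force: [-2.3, 0.2, 1.7]
opening: 0.021
```

>>> {"api": "drive_tool", "payload": {"moves": "0 0 0 0 0 0 0.55;0 0 0 0 0 0 0.55"}}

```text
t: 13.05
tcp_pos: [0.5337, 0.1075, 0.0114]
eef_rot: [3.141, 0.001, -0.162]
ft_force: [-2.4, 0.1, 2.0]
opening: 0.0214
```

>>> {"api": "drive_tool", "payload": {"moves": "0.005 0 0 0 0 0 0.55;0.005 0 0 0 0 0 0.55;0.005 0 0 0 0 0 0.55"}}

```text
t: 13.35
tcp_pos: [0.5343, 0.1074, 0.0113]
eef_rot: [3.141, 0.002, -0.162]
ft_force: [-4.7, 1.4, 3.7]
opening: 0.0213
```

>>> {"api": "drive_tool", "payload": {"moves": "0.004 0 0 0 0 0 0.55;0.004 0 0 0 0 0 0.55;0.004 0 0 0 0 0 0.55"}}

```text
t: 13.65
tcp_pos: [0.5345, 0.1073, 0.0113]
eef_rot: [3.141, 0.003, -0.162]
ft_force: [-5.7, 0.8, 4.6]
opening: 0.0209
```

>>> {"api": "drive_tool", "payload": {"moves": "-0.02 0 0 0 0 0 0.55;-0.06 0 0 0 0 0 0.55;-0.15 0 0 0 0 0 0.55;-0.15 0 -0.2 0 0 0 0.7;-0.15 0 -0.4 0 0 0 1;-0.15 0 -0.45 0 0 0 1;-0.15 0 -0.45 0 0 0 1;-0.15 0 -0.45 0 0 0 1"}}

```text
t: 14.45
tcp_pos: [0.506, 0.1119, 0.1005]
eef_rot: [3.141, 0.001, -0.162]
ft_force: [0.5, -0.3, -0.1]
opening: 0.0007
```

```bash
python3 -c "
from h import *
save('side','s7.png');save('top','t7.png');save('wrist','w7.png')
go([.596,.099,.078])
a=cv2.imread('pics/s7.png')[200:340,180:367]
cv2.imwrite('pics/c7.png',np.hstack([cv2.resize(cv2.imread('pics/w7.png'),(400,300)),cv2.resize(a,(400,300),interpolation=2)]))
"
```

```text
14.6 [0.5054 0.1119 0.0997] [ 3.141e+00  3.000e-03 -1.620e-01] [-0.34 -0.13  0.76] 0.00030585871649686824
shift [ 0.4577 -0.0096  0.107 ] turn [ 0.0009  0.003  -0.0019]
```

View pics/c7.png

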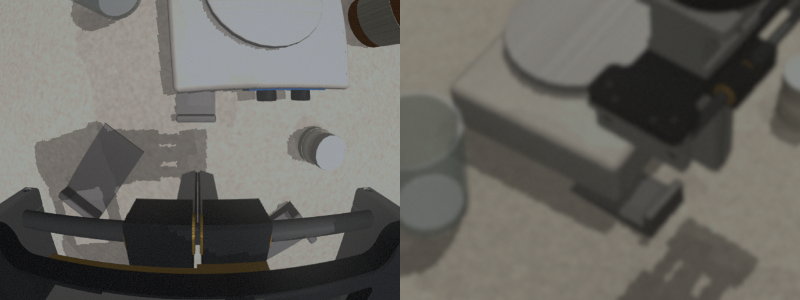

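The wedge sits under the front left corner, in line with the foot (wrist crop: wedge at (195,105), housing edge at column 175). Next is the second press.

>>> {"api": "drive_tool", "payload": {"moves": "0.2 0 0 0 0 0 1;0.4 0 0 0 0 0 1;0.458 -0.01 0.02 0 0 0 1;0.458 -0.01 0.1 0 0 0 1;0.458 -0.01 0.16 0 0 0 1;0.458 -0.01 0.18 0 0 0 1;0.458 -0.01 0.185 0 0 0 1;0.458 -0.01 0.185 0 0 0 1"}}

```text
t: 15.4
tcp_pos: [0.597, 0.0994, 0.0645]
eef_rot: [3.141, 0.0, -0.162]
ft_force: [0.5, -0.2, -0.2]
opening: 0.0003
```

>>> {"api": "drive_tool", "payload": {"moves": "0 0 0.005 0 0 0 1;0 0 0.01 0 0 0 1;0 0 0.01 0 0 0 1"}}

```text
t: 15.7
tcp_pos: [0.5974, 0.0993, 0.0628]
eef_rot: [-3.142, -0.001, -0.162]
ft_force: [0.6, -0.8, 0.3]
opening: 0.0008
```

>>> {"api": "drive_tool", "payload": {"moves": "0 0 0.005 0 0 0 1;0 0 0.008 0 0 0 1;0 0 0.008 0 0 0 1"}}

```text
t: 16.0
tcp_pos: [0.5976, 0.0993, 0.0622]
eef_rot: [-3.141, -0.001, -0.162]
ft_force: [-1.7, -0.1, 6.9]
opening: 0.0004
```

>>> {"api": "drive_tool", "payload": {"moves": "0 0 0.004 0 0 0 1;0 0 0.006 0 0 0 1;0 0 0.006 0 0 0 1;0 0 0.006 0 0 0 1"}}

```text
t: 16.4
tcp_pos: [0.5976, 0.0993, 0.0621]
eef_rot: [-3.141, -0.002, -0.162]
ft_force: [-3.8, -0.5, 12.3]
opening: 0.0
```

It's stiff: 12 N with only 0.1 mm of drop. Holding briefly, then releasing.

>>> {"api": "drive_tool", "payload": {"moves": "0 0 0 0 0 0 1;0 0 0 0 0 0 1;0 0 0 0 0 0 1;0 0 0 0 0 0 1"}}

```text
t: 16.8
tcp_pos: [0.5976, 0.0993, 0.0621]
eef_rot: [-3.141, -0.002, -0.162]
ft_force: [-2.8, -0.3, 11.4]
opening: 0.0006
```

>>> {"api": "drive_tool", "payload": {"moves": "0 0 -0.01 0 0 0 1;0 0 -0.02 0 0 0 1;0 0 -0.1 0 0 0 1;0 0 -0.3 0 0 0 1;-0.2 0 -0.5 0 0 0 1;-0.5 0 -0.6 0 0 0 1;-0.7 0 -0.6 0 0 0 1;-0.9 0 -0.6 0 0 0 1;-0.9 0 -0.6 0 0 0 1;-0.9 0 -0.6 0 0 0 1"}}

```text
t: 17.8
tcp_pos: [0.4194, 0.1284, 0.1801]
eef_rot: [-3.141, -0.002, -0.161]
ft_force: [1.2, -0.2, 0.5]
opening: 0.0002
```

```bash
python3 -c "
from h import *
save('side','s8.png');save('top','t8.png');save('wrist','w8.png')
go([.596,.099,.078])
for n in ['side','top']:
  for q,z in [('wedge_toe',0),('wedge_heel',.013),('press_point',.062),('foot_spot',0),('stirrer',0)]:
    for k in manip.pinpoint(n,q)[:3]:
      a=k['location'];print(n,q,round(k['p'],2),onplane(n,a[1]*640,a[0]*480,z).round(4))
a=cv2.imread('pics/s8.png')[180:330,180:380]
cv2.imwrite('pics/c8.png',np.hstack([cv2.resize(cv2.imread('pics/w8.png'),(400,300)),cv2.resize(a,(400,300),interpolation=2)]))
"
```

```text
17.95 [0.4214 0.1282 0.1797] [-3.142e+00 -1.000e-03 -1.620e-01] [ 0.24 -0.34 -0.58] 0.00033638302534320154
shift [0.8844 0.0029 0.5093] turn [-0.0001 -0.0011 -0.0023]
side wedge_toe 0.93 [0.5363 0.1991 0.    ]
side wedge_toe 0.62 [0.6193 0.0927 0.    ]
side wedge_toe 0.59 [0.3279 0.0742 0.    ]
side wedge_heel 0.95 [0.5445 0.1097 0.013 ]
side wedge_heel 0.8 [ 0.3887 -0.0278  0.013 ]
side wedge_heel 0.61 [0.4597 0.2804 0.013 ]
side press_point 0.91 [0.5985 0.1055 0.062 ]
side foot_spot 0.82 [0.6019 0.098  0.    ]
side foot_spot 0.52 [ 0.6555 -0.1583  0.    ]
side stirrer 0.62 [0.6451 0.0215 0.    ]
top wedge_toe 0.96 [0.3286 0.0751 0.    ]
top wedge_toe 0.56 [0.5385 0.2047 0.    ]
top wedge_heel 0.96 [0.5346 0.1086 0.013 ]
top wedge_heel 0.76 [0.4554 0.2812 0.013 ]
top wedge_heel 0.69 [ 0.3826 -0.0207  0.013 ]
top press_point 0.69 [0.5963 0.0962 0.062 ]
top foot_spot 0.56 [0.5991 0.0951 0.    ]
top stirrer 0.79 [0.6467 0.017  0.    ]
```

View pics/c8.png

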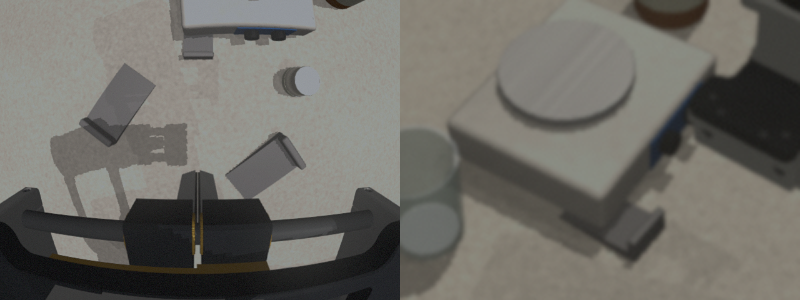

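The wedge is in place under the corner, at (198,48) in the wrist crop. The stirrer is level and hasn't moved, and the hand is clear. Handing in.

```bash
python3 -c "
from h import *
print(manip.close_job())"
```

```text
the job is handed in; nothing more can be done
None
```

The wedge is under the stirrer's short front left foot, the corner no longer rocks, and I handed the job in at about 18 s of the 51 s allowed.

- **First press:** the corner sank about 4 mm (roughly 0.04 rad) at 6–7 N, then I let go. That is more than the 2–4 N you described. I worked out the tilt from the fingertip height and did not measure it directly, though the side picture also showed the corner going down.
- **Wedge:** I pushed it in thin end first until it resisted at about 5.7 N. The thin edge ended about 23 mm past the foot's centre and within a few mm of it sideways.
- **Second press:** at 11–12 N on the same corner the fingertip height stayed at 62 mm, so it held firm.
- **Last pictures:** the stirrer was level and within a few mm of its start, the wedge lay flat, the bystanders I could see had not moved, and the hand was clear. The side and top cameras disagreed by up to 10 mm on where the wedge's back face and the press point were. I relied on the tool position and contact forces for those instead.

I could not measure the force between wedge and foot once the hand was away.

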